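Park the long tube rack behind the support rod

TASK

Push the long tube rack along the bench into its bay in front of the roller mixer, between the block heater and the magnetic stirrer: angle one end in behind the upright support rod, then push the other end round until the rack sits inside the bay with its long side flush against the mixer. Only push it with the fingers: do not grip it and do not lift or tip it. Leave the other things on the bench where they are.

Things in the scene. Friction and masses are not known exactly. Their poses are not given: they have to be found in the camera images.
- rack: the long tube rack, loose: straight grey plastic box, 270 mm long (its y), 56 wide (its x), 50 high, two rows of white tube caps in its top, level with the rim. 0.35 to 0.7 kg, evenly spread; bench friction 0.5 to 0.7. Origin: centre of the underside. Starts outside the bay, on the robot side of the stirrer, roughly parallel to the mixer. Either end may go behind the rod.
- rack_end_a (a point): middle of the rack's +y end face, 25 mm above the bench (the end nearer the bay at the start)
- rack_end_b (a point): middle of the rack's -y end face, 25 mm above the bench
- mixer_front (a point): foot of the front face, at its middle, of the tube roller mixer (fixed, white, 220 mm deep, 320 long, black rollers along y, 86 high at its ends, knob 96, tubes on the rollers to 102). x points away from the robot into the mixer, y left along its face. This upright plane face, x = 0, is the back of the bay. The rack is home with its long side against it, the rack's centre then at x = -28 mm.
- heater_corner (a point): foot of the front right corner of the dry block heater (fixed, grey, 280 mm deep, 200 wide, 91 high, axes parallel to the mixer's). The heater stands at the mixer's left (+y) end and reaches 90 mm further forward than the mixer's front face; its right side, running in +x from this corner, is the left end of the bay.
- stirrer_corner (a point): foot of the front left corner of the low magnetic stirrer (fixed, white, 190 mm deep, 160 wide, 50 high at its knob, 44 elsewhere, axes parallel to the mixer's). The stirrer stands at the mixer's right (-y) end and reaches 50 mm further forward than the mixer's front face; its left side, running in +x from this corner, is the right end of the bay. The bay is 324 to 334 mm long (y).
- post_foot (a point): foot of the support rod's axis, axes parallel to the mixer's: fixed upright steel rod, 16 mm diameter, 230 tall; boss head (35 mm across, thumbscrew 40 mm to the robot side) and 125 mm clamp arm to +y, both 180 to 210 mm up. Its axis is 103 mm in front of the mixer's front face, 60 to 78 mm from the heater's side, so the rack passes behind it only lengthways at a slant
- amber_bottle: bystander, loose, not to be moved: amber glass bottle, 66 mm diameter, 140 mm high. Origin: centre of the underside
- beaker: bystander, loose, not to be moved: glass beaker, 68 mm diameter, 85 mm high. Origin: centre of the underside
- jar: bystander, loose, not to be moved: white jar, 60 mm diameter, 70 mm high, in front of the heater. Origin: centre of the underside
- tip_box: bystander, loose, not to be moved: grey pipette tip box with clear lid, 87 x 122 x 63 mm. Origin: centre of the underside
- timer: bystander, loose, not to be moved: white bench timer, 65 x 75 x 18 mm. Origin: centre of the underside
- marker: bystander, loose, not to be moved: marker pen, 130 mm long, lying. Origin: centre of the underside
- sample_tube: bystander, loose, not to be moved: clear sample tube with white cap, standing, 34 mm diameter, 72 mm high. Origin: centre of the underside
- weigh_dish: bystander, loose, not to be moved: white weighing dish, 80 mm diameter, 20 mm high. Origin: centre of the underside

How it is judged:
On the way:
1. one end of the rack is behind the support rod while the rack still stands at a slant (((x of rack_end_a in the frame of mixer_front above -0.08 m and y of rack_end_a in the frame of post_foot above 0 m and angle between the y axis of rack and the y axis of mixer_front, either way round above 0.1 rad) or (x of rack_end_b in the frame of mixer_front above -0.08 m and y of rack_end_b in the frame of post_foot above 0 m and angle between the y axis of rack and the y axis of mixer_front, either way round above 0.1 rad))), for 0.05 s.
At the end, for the whole second after the job is handed in: The rack stands flat and still in the bay, between heater and stirrer and behind the support rod, its middle within 8 mm of flush with the mixer's front face and parallel to it within 0.045 rad (2.5 degrees) (x of rack in the frame of mixer_front above -0.036 m and angle between the y axis of rack and the y axis of mixer_front, either way round below 0.045 rad and y of rack in the frame of mixer_front between -0.05 and 0.05 m and height (world z) of rack below 0.004 m and angle between rack's own z axis and vertical below 0.05 rad and linear speed of rack below 0.01 m/s); the robot touches nothing.
It fails at once if the rack is lifted more than 8 mm or tipped more than 0.15 rad (height (world z) of rack above 0.008 m or angle between rack's own z axis and vertical above 0.15 rad).
It fails at once if the rack is gripped: fingers press on both of its long sides at once (contact force between the fingers and rack_c0 above 1 N and contact force between the fingers and rack_c1 above 1 N).
It fails at once if a bystander is moved more than 20 mm (distance of any of amber_bottle, beaker, jar, tip_box, timer, marker, sample_tube, weigh_dish from where it was at the start of the episode above 0.02 m).
It also fails if it takes over 69 s, if anything falls off the work surface, if the arm or the gripper's body presses on something with over 40 N, if the wrist force passes 120 N, or if a joint passes its speed limit or range.

ROBOT

A 6-joint arm with a two-finger parallel gripper is mounted at the origin on the work surface. World frame = base frame: x ahead of the robot, y to its left, z up, the work surface at z = 0. Lengths are in m, angles in rad, forces in N, time in s.
With the tool pointing down it reaches from about 0.3 to 0.95 m from the base axis. Payload 3.1 kg.
Tool frame: the origin (TCP) lies midway between the tips of the shut fingers; the grasp point (between the pads) lies 19 mm behind it; z points along the fingers, y is the direction in which the jaws open and shut (so a half turn about z gives the same grasp; the last joint's range is limited). The gripper opens to 85 mm and grips with 20 to 120 N. Pads are 22 mm wide; open, the fingers measure 114 mm over their backs; the gripper's body (76 mm by 85 mm) begins 54 mm behind the grasp point. The pads swing forward as they close: fully open they stand 13 mm farther back than shut.
Start: joints at [1.189, 0.308, 1.634, -0, 1.2, -0.07], TCP at [0.192, 0.595, 0.231] pointing down, gripper open.
Joint ranges: [-3.06, 3.06], [-0.79, 1.96], [0.05, 2.63], [-1.19, 4.34], [0.05, 2.64], [-2.94, 2.94]. Speed limits (rad/s): [2.79, 2.79, 3.14, 3.14, 3.14, 3.14].

INTERFACE

Orientations are given as a unit quaternion [w, x, y, z].
In Python, from cell import * gives the robot as it stands.
- The arm moves only by the tool jog_arm, never from a script. Its argument "increments" is a list that holds one entry, the list of rows, each a list of 7 numbers: the shift along the tool's x, y, z in units of 60 mm (1.0 is 60 mm), then the turn, a rotation vector about the tool's x, y, z in units of 6 degrees (1.0 is 6 degrees), then the opening, from 0 (shut) to 1 (fully open). In form: [[[x, y, z, wx, wy, wz, jaw], ...]]. A call has 1 to 12 rows; each row shifts and turns the pose as measured when the row begins, along the tool's axes as they then stand; what a row does not reach is not made up. A row lasts 1/8 s, in which the tool goes at most 62.5 mm and 10.7 degrees, less where a joint would pass 70% of its speed; a pose out of reach is approached as far as the arm can. A call is refused whole if a number of a shift passes 1 or a number of a turn 1, either way. A call with a gripper value outside its range is refused whole. The fingers move at their own pace and stop on an object; "force" is the grip in N (left out, the last holds). Time passes only in rows, so rows that do not move let the fingers close. It gives the time, the measured TCP pose, the force and the opening at its end, in the units of the state.
- get_obs(): the state, without advancing time (a new reading comes with each control period).
- get_image(name): name is "scene" or "top" or "wrist"; returns (picture, depth): 400x640x3 uint8, blue, green, red; 400x640 float32, m along the optical axis (not along the pixel's ray), 0 where there is no reading.
- calibration(name): a dict with "K" (3x3 intrinsics, pixels), "R" (3x3) and "t" (3): a world point X has camera coordinates R X + t. Camera axes: x right, y down, z forward; pixel columns grow to the right and rows downward; lengths in m; the calibration is good to about 2 mm. The wrist camera is an equidistant fisheye: a pixel r from the principal point sees the ray r / f radians off the axis. A picture is of the moment at which its call begins: read the wrist's pose just before it. calibration takes no time and is no camera call; for the wrist camera it gives the pose at the moment of the call.
- close_job(): hands the job in, once; it reports no verdict.
The state is a dict: "t": time; "joints": joint angles; "qd": joint speeds; "joint_efforts": joint torques, N m; "ee_pos": TCP position; "ee_rot": TCP orientation; "contact_force": force on the tool from outside, world axes, zero at the start; "ft_torque": the same for the moment, N m; "finger_gap": finger opening in m.
Only numpy, scipy, OpenCV 4.12 (cv2) and the standard library are available. Lean on these libraries where they do the work, as an engineer would, in place of code of your own. Each camera call takes 0.05 s, during which the arm holds its last target.

## Working session

There is one attempt and no reset: what is moved stays moved. The work goes in short steps, Python scripts to look and compute and a tool call to move; the robot and the scene stay as the last step left them, time stands still between calls to the robot, and variables do not carry over. Pictures are saved under pics/ and viewed, and the job is handed in when it is done.

Besides the shell and the picture viewer there is one more tool, called after "Call:" in YAML: its name, and indented under it one key for each argument. jog_arm: Moves the arm, as the interface text tells. Its arguments: {"type":"object","properties":{"increments":{"type":"array"},"force":{"type":"number"}},"required":["increments"]}

```bash
mkdir -p pics; ls
python3 - <<'E'
from cell import *
import cv2,numpy as np
o=get_obs();print({k:np.round(v,3) for k,v in o.items()})
for n in ["scene","top"]:
    p,d=get_image(n);cv2.imwrite(f"pics/{n}0.png",p);np.save(f"pics/{n}0.npy",d)
    c=calibration(n);print(n,c)
E
```

```text
pics
{'t': np.float64(0.0), 'joints': array([ 1.189,  0.309,  1.635, -0.   ,  1.2  , -0.07 ]), 'qd': array([-0.001, -0.   ,  0.002,  0.001, -0.001, -0.001]), 'joint_efforts': array([-0.0000e+00, -4.1526e+01, -2.7666e+01, -0.0000e+00,  1.0000e-02,
       -0.0000e+00]), 'ee_pos': array([0.191, 0.594, 0.23 ]), 'ee_rot': array([-0.   ,  0.155,  0.988, -0.001]), 'contact_force': array([-0.128,  0.169,  0.03 ]), 'ft_torque': array([ 0.   , -0.043,  0.021]), 'finger_gap': np.float64(0.085)}
scene {'K': array([[515.51103401,   0.        , 327.88935698],
       [  0.        , 515.51103401, 201.32732914],
       [  0.        ,   0.        ,   1.        ]]), 'R': array([[ 0.12170848,  0.9925651 , -0.00125223],
       [ 0.85306371, -0.10524759, -0.51108244],
       [-0.50741438,  0.06113484, -0.85953079]]), 't': array([-0.0070317 , -0.44506077,  1.78970407])}
top {'K': array([[466.93309917,   0.        , 319.09898049],
       [  0.        , 466.93309917, 195.91105371],
       [  0.        ,   0.        ,   1.        ]]), 'R': array([[ 0.00225555, -0.99998055,  0.00581415],
       [-0.9793939 , -0.0033832 , -0.20193102],
       [ 0.20194676, -0.00523888, -0.97938249]]), 't': array([-0.03773131,  0.53277424,  1.17639238])}
```

View pics/top0.png

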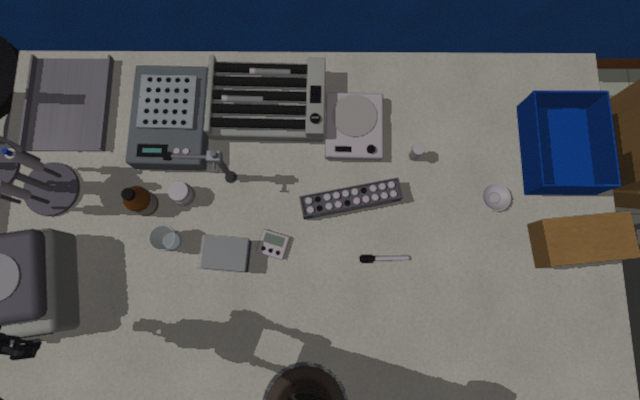

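View pics/scene0.png

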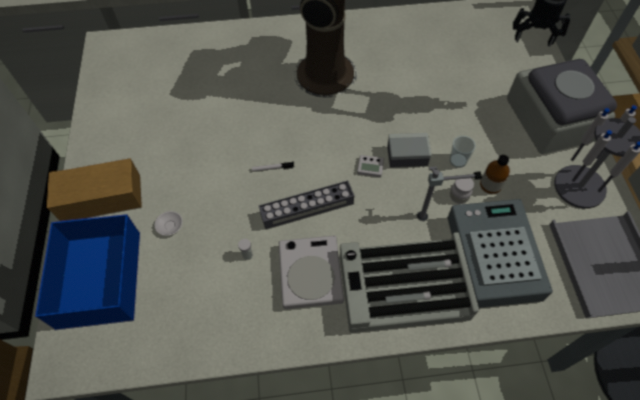

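```bash
cat > h.py <<'E'
from cell import *
import cv2,numpy as np
np.set_printoptions(suppress=True,precision=4)
def ray(c,uv,z):
    uv=np.atleast_2d(np.array(uv,float)); K,R,t=c["K"],c["R"],c["t"]
    d=np.c_[uv,np.ones(len(uv))]@np.linalg.inv(K).T@R   # R^T d
    C=-R.T@t
    return C+d*((z-C[2])/d[:,2:3])
def proj(c,X):
    X=np.atleast_2d(X);p=(X@c["R"].T+c["t"])@c["K"].T
    return p[:,:2]/p[:,2:]
def zoom(p,x0,y0,x1,y1,s,name):
    q=cv2.resize(p[y0:y1,x0:x1],None,fx=s,fy=s,interpolation=cv2.INTER_CUBIC)
    q=np.clip(q.astype(float)*1.5,0,255).astype(np.uint8)
    for u in range((x0+9)//10*10,x1,10):
        cv2.line(q,((u-x0)*s,0),((u-x0)*s,6 if u%50 else 16),(0,0,255),1)
        if u%50==0: cv2.putText(q,str(u),((u-x0)*s+2,26),0,.4,(0,0,255),1)
    for v in range((y0+9)//10*10,y1,10):
        cv2.line(q,(0,(v-y0)*s),(6 if v%50 else 16,(v-y0)*s),(0,0,255),1)
        if v%50==0: cv2.putText(q,str(v),(18,(v-y0)*s+4),0,.4,(0,0,255),1)
    cv2.imwrite("pics/"+name,q)
E
python3 - <<'E'
from h import *
p=cv2.imread("pics/top0.png"); zoom(p,200,80,410,230,4,"z.png".replace("z","zt0")) if 0 else zoom(p,205,90,405,230,4,"zt0.png")
p=cv2.imread("pics/scene0.png"); zoom(p,250,160,480,330,3,"zs0.png")
E
```

```text
(no output)
```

View pics/zt0.png

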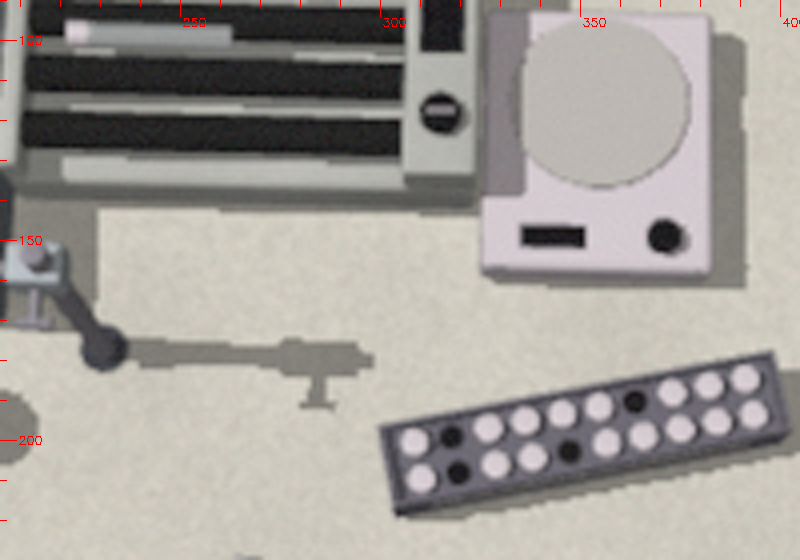

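View pics/zs0.png

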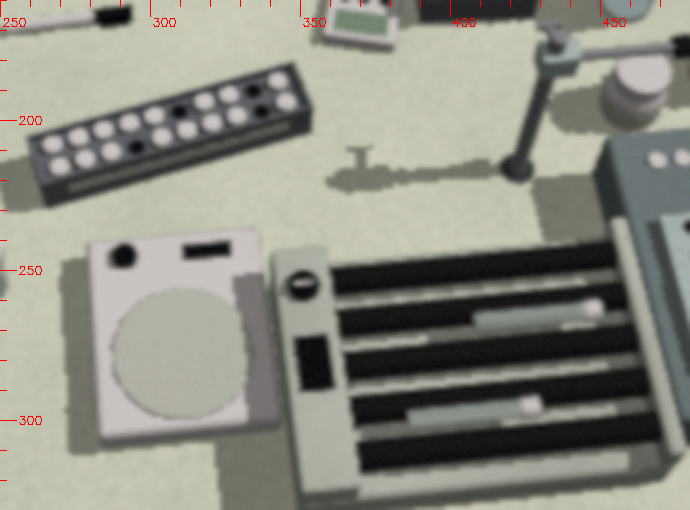

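Run:
```python
from h import *
p=cv2.imread("pics/top0.png"); zoom(p,120,60,260,210,5,"zt1.png")
c=calibration("top")
print("stir top edge",ray(c,[(325.3,157.3),(382.5,158.2),(325.3,159.8)],.044))
print("stir foot",ray(c,[(325.5,159.8)],0))
print("mixer block top",ray(c,[(323.7,134.3)],.086))
print("mixer foot?",ray(c,[(265,141),(265,142),(318,142)],0))
print("post",ray(c,[(230.7,177.5)],0))
print("rack top",ray(c,[(300,196.5),(398,178),(402,198),(304.5,218.5)],.05))
c=calibration("scene"); print("scene post",ray(c,[(421.9,216)],0))
print("rack scene top", ray(c,[(260,206.5),(347.5,181),(353.5,197),(266,222)],.05))
print("stir scene",ray(c,[(335,236.5),(279.5,240.5)],.044))
```

```text
stir top edge [[ 0.6417 -0.0528  0.044 ]
 [ 0.6398 -0.2076  0.044 ]
 [ 0.6347 -0.0528  0.044 ]]
stir foot [[ 0.6474 -0.0542  0.    ]]
mixer block top [[ 0.6924 -0.0478  0.086 ]]
mixer foot? [[ 0.7018  0.1165  0.    ]
 [ 0.6988  0.1164  0.    ]
 [ 0.6995 -0.0331  0.    ]]
post [[0.5954 0.2089 0.    ]]
rack top [[ 0.532   0.0143  0.05  ]
 [ 0.5833 -0.2468  0.05  ]
 [ 0.5289 -0.2556  0.05  ]
 [ 0.4733  0.0019  0.05  ]]
scene post [[0.5976 0.2093 0.    ]]
rack scene top [[ 0.5377 -0.2523  0.05  ]
 [ 0.4829  0.0055  0.05  ]
 [ 0.539   0.0148  0.05  ]
 [ 0.5896 -0.2385  0.05  ]]
stir scene [[ 0.6548 -0.0535  0.044 ]
 [ 0.6483 -0.2057  0.044 ]]
```

View pics/zt1.png

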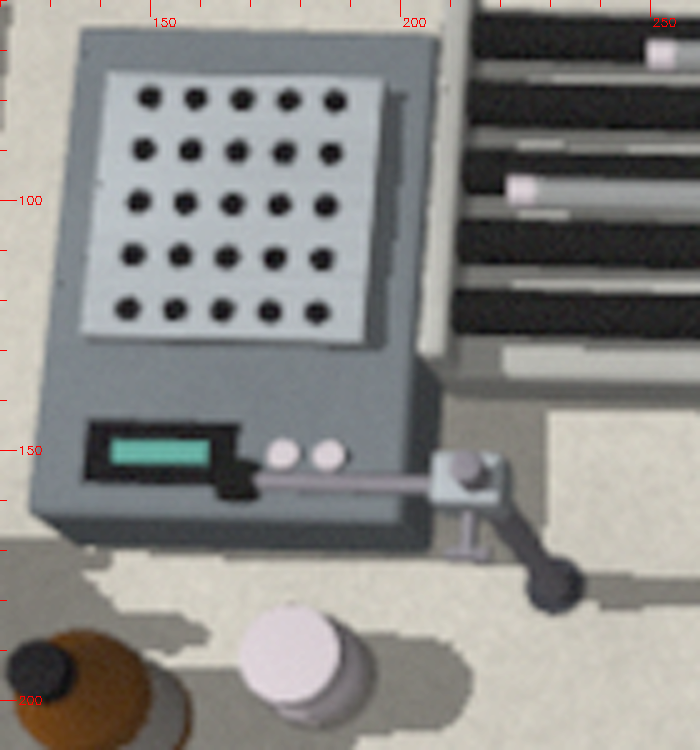

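```bash
cat >> h.py <<'E'
def cloud(c,d):
    v,u=np.nonzero(d>0);z=d[v,u]
    P=np.c_[u*z,v*z,z]@np.linalg.inv(c["K"]).T
    return (P-c["t"])@c["R"],u,v
E
python3 - <<'E'
from h import *
for n in ["top","scene"]:
    c=calibration(n);d=np.load(f"pics/{n}0.npy");X,u,v=cloud(c,d)
    g=X[(abs(X[:,0]-.4)<.05)&(abs(X[:,1]+.1)<.1)];print(n,"floor z",np.median(g[:,2]),g[:,2].std())
    def sel(z0,z1,x0,x1,y0,y1):
        return X[(X[:,2]>z0)&(X[:,2]<z1)&(X[:,0]>x0)&(X[:,0]<x1)&(X[:,1]>y0)&(X[:,1]<y1)]
    s=sel(.036,.056,.60,.86,-.25,-.03);print("stir",len(s),np.percentile(s,[.5,99.5],axis=0),np.median(s[:,2]))
    r=sel(.040,.060,.43,.62,-.3,.06);m=cv2.minAreaRect(r[:,:2].astype(np.float32)*1000);print("rack",m,np.median(r[:,2]))
    h=sel(.08,.1,.5,.9,.2,.55)
    h=h[h[:,1]>.29];print("heater",np.percentile(h,[.5,99.5],axis=0))
    mx=sel(.08,.1,.66,.75,-.06,0);print("mixer right block",len(mx),np.percentile(mx,[1,99],axis=0))
    # mixer front face points
    f=sel(.02,.07,.66,.75,.0,.2);print("mixer face",len(f),np.percentile(f,[5,50,95],axis=0) if len(f) else '')
    po=sel(.02,.15,.55,.65,.17,.25);print("post",len(po),po.mean(0) if len(po) else '')
E
```

```text
top floor z -0.00017718408762108955 0.0038245594859803883
stir 3554 [[ 0.6463 -0.2114  0.0361]
 [ 0.8323 -0.0541  0.0504]] 0.04137903223288676
rack ((533.6724243164062, -121.50503540039062), (57.75152587890625, 270.5195617675781), 11.144806861877441) 0.045933274369071894
heater [[0.5043 0.2935 0.08  ]
 [0.8803 0.4614 0.0983]]
mixer right block 370 [[ 0.6969 -0.0487  0.0806]
 [ 0.7493 -0.0007  0.099 ]]
mixer face 887 [[0.6985 0.0107 0.0253]
 [0.7072 0.0995 0.0499]
 [0.7215 0.1901 0.0562]]
post 97 [0.5944 0.2048 0.0879]
scene floor z -0.00027055153946465286 0.00420816687782658
stir 3716 [[ 0.6479 -0.2112  0.0361]
 [ 0.834  -0.05    0.0515]] 0.041437037100876824
rack ((531.5369873046875, -121.01875305175781), (65.16499328613281, 271.10260009765625), 12.239662170410156) 0.04561272538521485
heater [[0.515  0.2935 0.0801]
 [0.886  0.4626 0.0987]]
mixer right block 334 [[ 0.6974 -0.0487  0.0806]
 [ 0.7495 -0.0005  0.0994]]
mixer face 415 [[0.7006 0.0157 0.0476]
 [0.7382 0.1018 0.0518]
 [0.7448 0.1906 0.0597]]
post 152 [0.6021 0.2059 0.0892]
```

Run:
```python
from h import *
c=calibration("top")
a=ray(c,[(323.7,134.3),(208.6,131.4)],.086);print(a,np.arctan2(-(a[1]-a[0])[0],(a[1]-a[0])[1]))
a=ray(c,[(199.6,164.6),(126,162.4)],.091);print(a,np.arctan2(-(a[1]-a[0])[0],(a[1]-a[0])[1]))
# roller lines
p=cv2.imread("pics/top0.png").astype(int).sum(2)
X=[]
for u in range(225,300,3):
    col=p[125:135,u]
    # dark->light edge below the last roller
    g=np.diff(col);k=np.argmax(g);w=np.clip(g[max(0,k-1):k+2],0,None);X.append((u,125+(w*np.arange(max(0,k-1),max(0,k-1)+len(w))).sum()/w.sum()+.5))
X=np.array(X);r=ray(c,X,.08);f=np.polyfit(r[:,1],r[:,0],1);print("roller slope",-f[0],(r[:,0]-np.polyval(f,r[:,1])).std())
```

```text
[[ 0.6924 -0.0478  0.086 ]
 [ 0.6992  0.2559  0.086 ]] -0.022162883116176663
[[0.607  0.2734 0.091 ]
 [0.6122 0.4639 0.091 ]] -0.027070665724042164
roller slope -0.01647988056002598 0.002323530591300523
```

Call:
jog_arm:
  increments:
    - [[0,0,0,0,0,-1,0],[0,0,0,0,0,-1,0],[0,0,0,0,0,-1,0],[-0.36,-0.93,0,0,0,0,0],[-0.36,-0.93,0,0,0,0,0],[-0.36,-0.93,0,0,0,0,0],[-0.36,-0.93,0,0,0,0,0],[-0.36,-0.93,0,0,0,0,0],[-0.36,-0.93,0,0,0,0,0],[-0.36,-0.93,0,0,0,0,0],[-0.36,-0.93,0,0,0,0,0],[-0.36,-0.93,0,0,0,0,0]]

```text
t: 1.6
ee_pos: [0.3958, 0.0814, 0.2274]
ee_rot: [-0.0, -0.012, 1.0, -0.004]
contact_force: [1.1, 1.2, 0.1]
finger_gap: 0.0001
```

```bash
cat >> h.py <<'E'
from scipy.spatial.transform import Rotation as Ro
def st():
    o=get_obs();q=o["ee_rot"];M=Ro.from_quat([q[1],q[2],q[3],q[0]]).as_matrix()
    print("t",round(float(o["t"]),2),"p",o["ee_pos"],"yawx",np.degrees(np.arctan2(M[1,0],M[0,0])).round(1),"tilt",np.degrees(np.arccos(-M[2,2])).round(2),"F",o["contact_force"],"gap",o["finger_gap"],"j",o["joints"])
    return o["ee_pos"],M
def to(target):
    p,M=st();d=M.T@(np.array(target)-p);print("units",np.round(d/.06,2))
E
python3 -c "
from h import *
to([.43,-.02,.10])"
```

```text
t 1.6 p [0.3958 0.0814 0.2274] yawx -178.7 tilt 0.45 F [1.1072 1.2103 0.1228] gap 5.595100751938697e-05 j [ 0.1012 -0.1325  2.1218 -0.0085  1.1538 -1.4896]
units [-0.53 -1.69  2.14]
```

Call:
jog_arm:
  increments:
    - [[-0.25,-0.85,0.2,0,0,0,0],[-0.25,-0.85,0.2,0,0,0,0],[0,0,0.8,0,0,0,0],[0,0,0.8,0,0,0,0],[0,0,0.8,0,0,0,0],[0,0,0.6,0,0,0,0],[0,0,0,0,0,0,0]]

```text
t: 2.48
ee_pos: [0.4323, -0.0312, 0.0201]
ee_rot: [0.003, -0.006, 1.0, -0.004]
contact_force: [-0.7, 1.2, 0.6]
finger_gap: 0.0001
```

```bash
python3 -c "
from h import *
to([.43,-.02,.018])"
```

```text
t 2.48 p [ 0.4323 -0.0312  0.0201] yawx -179.3 tilt 0.6 F [-0.7085  1.2144  0.6341] gap 0.00011948300415284617 j [-0.1668  0.2872  2.197  -0.0129  0.6504 -1.7391]
units [0.04 0.19 0.03]
```

Call:
jog_arm:
  increments:
    - [[0,0.2,0.03,0,0,0,0],[-0.2,0,0,0,0,0,0],[-0.2,0,0,0,0,0,0],[-0.2,0,0,0,0,0,0],[-0.2,0,0,0,0,0,0],[-0.2,0,0,0,0,0,0],[-0.2,0.03,0,0,0,0,0],[-0.2,0.03,0,0,0,0,0],[-0.2,0.03,0,0,0,0,0],[0,0,0,0,0,0,0]]

```text
t: 3.72
ee_pos: [0.5376, -0.0113, 0.0239]
ee_rot: [0.005, -0.006, 1.0, -0.005]
contact_force: [-0.5, -0.3, -0.5]
finger_gap: 0.0
```

```bash
cat >> h.py <<'E'
def look(n,name):
    p,d=get_image(n);cv2.imwrite("pics/"+name,p);c=calibration(n);X,u,v=cloud(c,d)
    return p,d,c,X,u,v
def rack(n,name,cx,cy):
    """rack pose: dilated depth band ∩ grey-purple/white region near (cx,cy)"""
    p,d,c,X,u,v=look(n,name)
    k=(X[:,2]>.036)&(X[:,2]<.062)&(np.hypot(X[:,0]-cx,X[:,1]-cy)<.19)
    m=np.zeros(d.shape,np.uint8);m[v[k],u[k]]=255
    m=cv2.morphologyEx(m,cv2.MORPH_OPEN,np.ones((3,3)))
    nl,L,S,_=cv2.connectedComponentsWithStats(m)
    out=[]
    for i in range(1,nl):
        if S[i,4]<400: continue
        vv,uu=np.nonzero(L==i);r=ray(c,np.c_[uu,vv],.05)[:,:2]
        b=cv2.boxPoints(cv2.minAreaRect((r*1000).astype(np.float32)))
        e=[b[1]-b[0],b[2]-b[1]];l=max(e,key=np.linalg.norm);l=l*np.sign(l[1])
        print("cand area",S[i,4],"centre",b.mean(0).round(1),"sides",[np.linalg.norm(q).round(1) for q in e],"yaw",np.degrees(np.arctan2(-l[0],l[1])).round(2))
    return p
E
python3 -c "
from h import *
st()
p=rack('top','t1.png',.56,-.12);zoom(p,205,90,405,230,4,'zt2.png')"
```

```text
t 3.73 p [ 0.5376 -0.0113  0.0239] yawx -179.3 tilt 0.81 F [-0.5226 -0.3219 -0.4972] gap 2.2159812611326487e-05 j [-0.0969  0.4315  1.9624 -0.013   0.7365 -1.6707]
cand area 1632 centre [ 694.9 -131.9] sides [np.float32(103.4), np.float32(155.3)] yaw -1.58
cand area 1415 centre [ 549.1 -166.9] sides [np.float32(59.2), np.float32(181.2)] yaw -10.74
```

View pics/zt2.png

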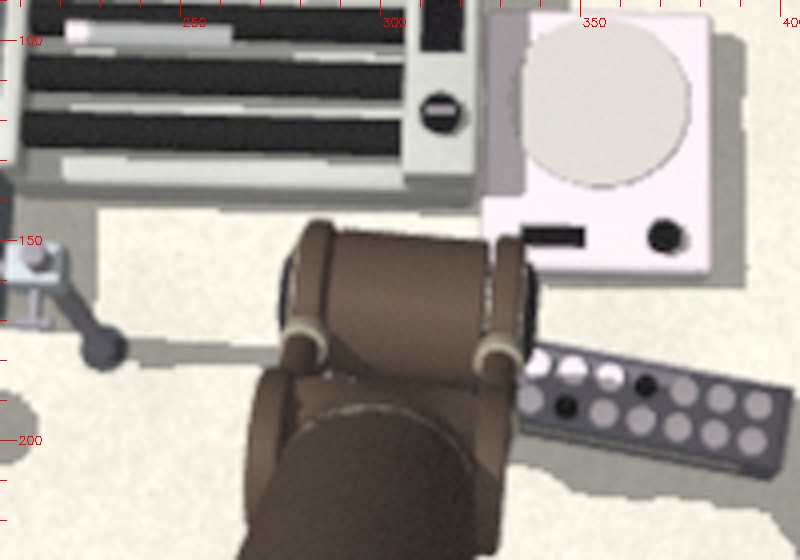

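Call:
jog_arm:
  increments:
    - [[-0.15,0.03,0.1,0,0,0,0],[-0.15,0.03,0,0,0,0,0],[0,0,0,0,0,0,0],[0.5,0,0,0,0,0,0],[0.8,0,-0.4,0,0,0,0],[0.5,0,-0.8,0,0,0,0],[0,-0.6,-0.6,0,0,1,0],[0,-0.6,0,0,0,1,0],[0,-0.6,0,0,0,1,0]]

```text
t: 4.9
ee_pos: [0.4403, -0.1165, 0.1298]
ee_rot: [0.014, 0.152, 0.988, -0.005]
contact_force: [0.7, -0.6, -0.0]
finger_gap: 0.0001
```

```bash
python3 -c "
from h import *
st()
p=rack('top','t2.png',.56,-.12);zoom(p,205,90,405,230,4,'zt3.png')"
```

```text
t 4.9 p [ 0.4403 -0.1165  0.1298] yawx 162.5 tilt 1.73 F [ 0.7085 -0.6393 -0.0465] gap 0.00010003062412181 j [-0.3521  0.0963  2.1228 -0.004   0.8926 -1.6146]
cand area 1712 centre [ 693.9 -131.7] sides [np.float32(105.1), np.float32(154.1)] yaw -0.04
cand area 728 centre [587.  -44.6] sides [np.float32(59.5), np.float32(107.4)] yaw -16.72
```

View pics/zt3.png

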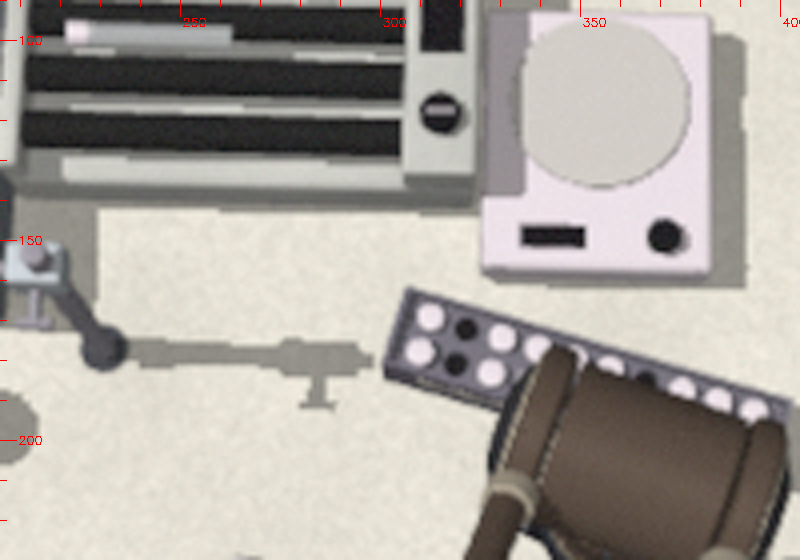

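Call:
jog_arm:
  increments:
    - [[0,-0.3,0,0,0,1,0.25],[0,-0.3,0,0,0,1,0.25],[0,-0.3,0,0,0,1,0.25],[0,-0.3,0,0,0,1,0.25],[0,-0.3,0,0,0,1,0.25],[0,0,0,0,0,1,0.25],[0,0,0,0,0,1,0.25],[0,0,0,0,0,1,0.25],[0,0,0,0,0,1,0.25],[0,0,0,0,0,1,0.25],[0,0,0,0,0,1,0.25],[0,0,0,0,0,1,0.25]]

```text
t: 6.45
ee_pos: [0.4053, -0.2059, 0.1363]
ee_rot: [0.031, 0.72, 0.693, 0.009]
contact_force: [1.1, 0.1, 0.9]
finger_gap: 0.0216
```

```bash
cat >> h.py <<'E'
def aim(target,yaw):
    p,M=st();d=M.T@(np.array(target)-p);y=np.radians(yaw)
    T=np.array([[np.cos(y),np.sin(y),0],[np.sin(y),-np.cos(y),0],[0,0,-1]])
    r=Ro.from_matrix(M.T@T).as_rotvec(degrees=True)
    print("units",np.round(d/.06,2),"turn",np.round(r/6,2))
E
python3 -c "
from h import *
aim([.507,-.310,.018],74)"
```

```text
t 6.45 p [ 0.4053 -0.2059  0.1363] yawx 87.8 tilt 3.74 F [1.0987 0.1353 0.8537] gap 0.02163668823320493 j [-0.5684  0.0625  2.1449  0.0045  0.869  -0.5334]
units [-1.61  1.64  2.12] turn [0.59 0.22 2.3 ]
```

Call:
jog_arm:
  increments:
    - [[0,0,0,0.6,0.2,0.8,0.25],[-0.8,0,0,0,0,0,0.25],[-0.8,0.5,0,0,0,0,0.25],[0,0.6,0,0,0,0,0.25],[0,0.55,0,0,0,0,0.25],[0,0,0,0,0,0.7,0.25],[0,0,0,0,0,0.7,0.25],[0,0,0,0,0,0,0.25]]

```text
t: 7.45
ee_pos: [0.5016, -0.3199, 0.1395]
ee_rot: [0.01, 0.797, 0.604, -0.001]
contact_force: [0.2, 0.5, 0.5]
finger_gap: 0.0211
```

```bash
python3 -c "
from h import *
aim([.507,-.310,.018],74)
p=rack('top','t3.png',.56,-.12);zoom(p,205,90,405,230,4,'zt4.png')"
```

```text
t 7.45 p [ 0.5016 -0.3199  0.1395] yawx 74.4 tilt 1.1 F [0.1589 0.5261 0.4581] gap 0.0211027213671992 j [-0.6374  0.3424  1.7904 -0.0079  0.9907 -0.3603]
units [0.21 0.01 2.02] turn [0.14 0.12 0.06]
cand area 1735 centre [ 694.5 -131.8] sides [np.float32(103.4), np.float32(156.0)] yaw -1.82
cand area 2124 centre [ 563.6 -122.3] sides [np.float32(59.6), np.float32(269.8)] yaw -16.72
```

View pics/zt4.png

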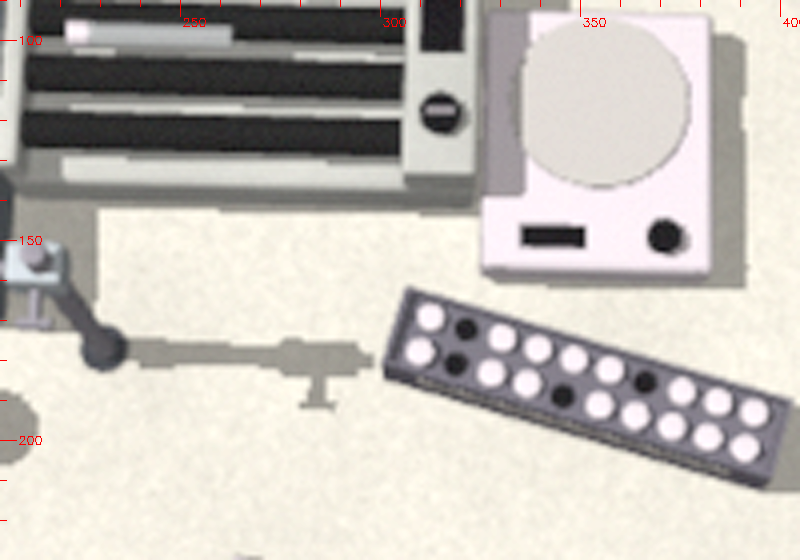

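Call:
jog_arm:
  increments:
    - [[0.1,0,0.7,0.15,0.12,0,0.25],[0,0,0.7,0,0,0,0.25],[0,0,0.6,0,0,0,0.25],[0.3,0,0.05,0,0,0,0.25],[0.3,0,0,0,0,0,0.25],[0.2,0,0,0,0,0,0.25],[0.2,0,0,0,0,0,0.25],[0.2,0,0,0,0,0,0.25],[0.2,0,0,0,0,0,0.25],[0.2,0,0,0,0,0,0.25],[0,0,0,0,0,0,0.25]]

```text
t: 8.88
ee_pos: [0.5376, -0.22, 0.0214]
ee_rot: [0.009, 0.794, 0.608, 0.002]
contact_force: [1.1, -0.7, 0.2]
finger_gap: 0.0214
```

```bash
python3 -c "
from h import *
aim([.560,-.135,.018],74)
p=rack('top','t4.png',.57,-.09);zoom(p,205,90,405,230,4,'zt5.png')"
```

```text
t 8.88 p [ 0.5376 -0.22    0.0214] yawx 74.8 tilt 1.03 F [ 1.1449 -0.6794  0.193 ] gap 0.021449981874566076 j [-0.4615  0.4955  1.8651 -0.0049  0.7635 -0.1931]
units [ 1.46 -0.01  0.05] turn [0.16 0.06 0.14]
cand area 1809 centre [ 699.5 -132. ] sides [np.float32(155.1), np.float32(111.2)] yaw 0.23
cand area 1738 centre [579.5 -59. ] sides [np.float32(59.4), np.float32(225.5)] yaw -15.28
```

View pics/zt5.png

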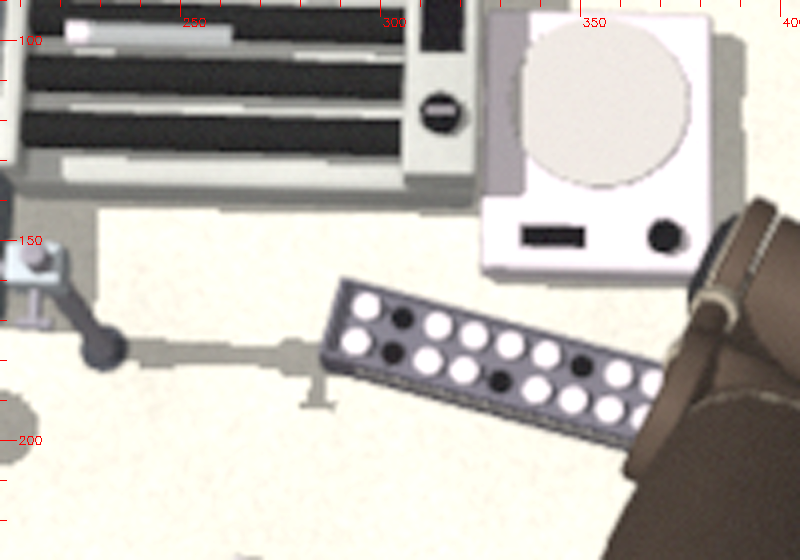

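Call:
jog_arm:
  increments:
    - [[0.2,0,0.03,0,0,0,0.25],[0.2,0,0.02,0,0,0,0.25],[0.2,0,0.02,0,0,0,0.25],[0.2,0,0.02,0,0,0,0.25],[0.2,0,0.02,0,0,0,0.25],[0.2,0,0.02,0,0,0,0.25],[0.2,0,0,0,0,0,0.25],[0.2,0,0,0,0,0,0.25],[0.2,0,0,0,0,0,0.25],[0.2,0,0,0,0,0,0.25],[0,0,0,0,0,0,0.25]]

```text
t: 10.3
ee_pos: [0.576, -0.1208, 0.0216]
ee_rot: [0.024, 0.792, 0.61, -0.002]
contact_force: [-0.0, -0.7, 0.0]
finger_gap: 0.0213
```

```bash
python3 -c "
from h import *
aim([.560,-.135,.018],74)
p=rack('top','t5.png',.61,.04);zoom(p,205,90,405,230,4,'zt6.png')"
```

```text
t 10.3 p [ 0.576  -0.1208  0.0216] yawx 75.2 tilt 2.78 F [-0.0249 -0.6515  0.0396] gap 0.02125670532601779 j [-0.2631  0.4994  1.859  -0.0479  0.7479  0.0293]
units [-0.29 -0.2   0.06] turn [0.34 0.31 0.2 ]
cand area 717 centre [709.4  92.1] sides [np.float32(28.2), np.float32(218.1)] yaw -1.38
cand area 1390 centre [620.3  60.6] sides [np.float32(58.9), np.float32(185.3)] yaw -14.31
```

View pics/zt6.png

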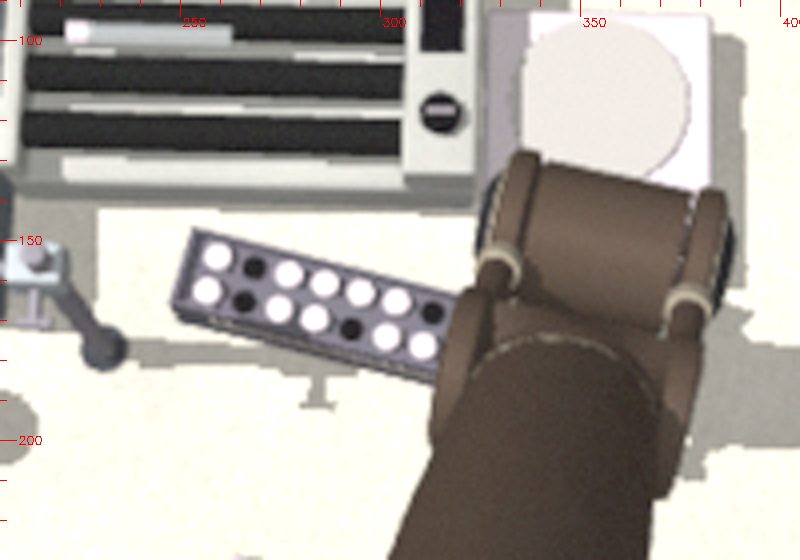

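Call:
jog_arm:
  increments:
    - [[0.2,0,0.03,0.2,0.2,0,0.25],[0.2,0,0.02,0.1,0.1,0,0.25],[0.2,0,0.02,0.1,0.1,0,0.25],[0.2,0,0.02,0.1,0.1,0,0.25],[0.2,0,0.02,0,0,0,0.25],[0.2,0,0.02,0,0,0,0.25],[0.2,0,0,0,0,0,0.25],[0.2,0,0,0,0,0,0.25],[0.2,0,0,0,0,0,0.25],[0,0,0,0,0,0,0.25]]

```text
t: 11.6
ee_pos: [0.6048, -0.0276, 0.0186]
ee_rot: [-0.007, 0.79, 0.613, -0.004]
contact_force: [-0.4, -0.1, 0.5]
finger_gap: 0.0215
```

```bash
python3 -c "
from h import *
aim([.560,-.135,.018],74)
p=rack('top','t6.png',.63,.13);zoom(p,180,90,380,230,4,'zt7.png')"
```

```text
t 11.6 p [ 0.6048 -0.0276  0.0186] yawx 75.7 tilt 0.87 F [-0.4405 -0.1439  0.5115] gap 0.021501616638734074 j [-0.1197  0.5505  1.7804  0.0058  0.8254  0.1267]
units [-1.92 -0.28  0.01] turn [-0.14 -0.02  0.28]
cand area 1981 centre [665.  158.2] sides [np.float32(119.0), np.float32(201.6)] yaw -1.15
```

View pics/zt7.png

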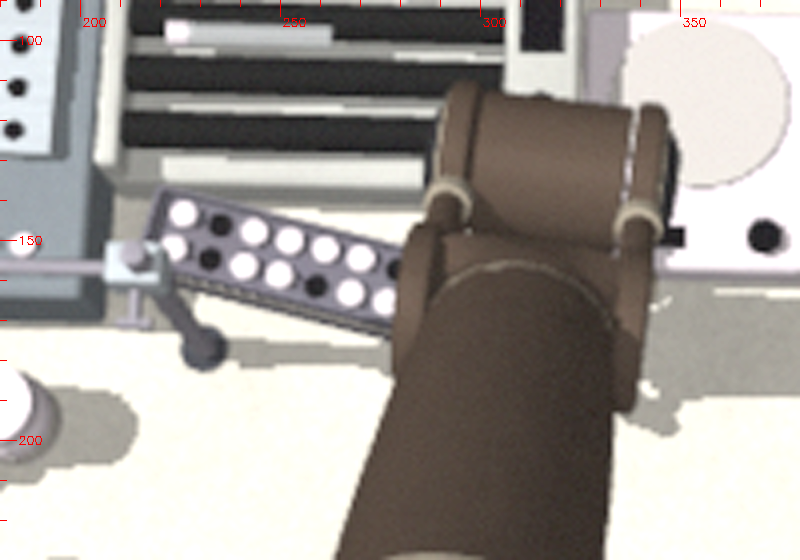

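Call:
jog_arm:
  increments:
    - [[-0.6,0,0,0,0,0,0],[-0.3,0.7,-0.3,0,0,-0.8,0],[0,0.7,-0.5,0,0,-0.8,0],[0.4,0.5,0,0,0,-0.8,0],[0.4,0,0,0,0,0,0],[0.4,0,0,0,0,0,0],[0,0,0,0,0,0,0]]

```text
t: 12.52
ee_pos: [0.7024, -0.062, 0.0601]
ee_rot: [0.01, 0.7, 0.713, -0.025]
contact_force: [-0.4, 1.1, 0.1]
finger_gap: 0.0002
```

```bash
python3 -c "
from h import *
aim([.550,.015,.018],90)
p=rack('top','t7.png',.63,.10);zoom(p,180,90,380,230,4,'zt8.png')"
```

```text
t 12.53 p [ 0.7024 -0.062   0.0601] yawx 91.1 tilt 3.11 F [-0.4027  1.0521  0.0988] gap 0.00020069746558586907 j [-0.1263  0.6483  1.5084 -0.0618  1.001  -0.111 ]
units [ 1.36 -2.5   0.69] turn [-0.21  0.47  0.18]
cand area 2021 centre [666.3 159.4] sides [np.float32(116.5), np.float32(204.1)] yaw -1.15
```

View pics/zt8.png

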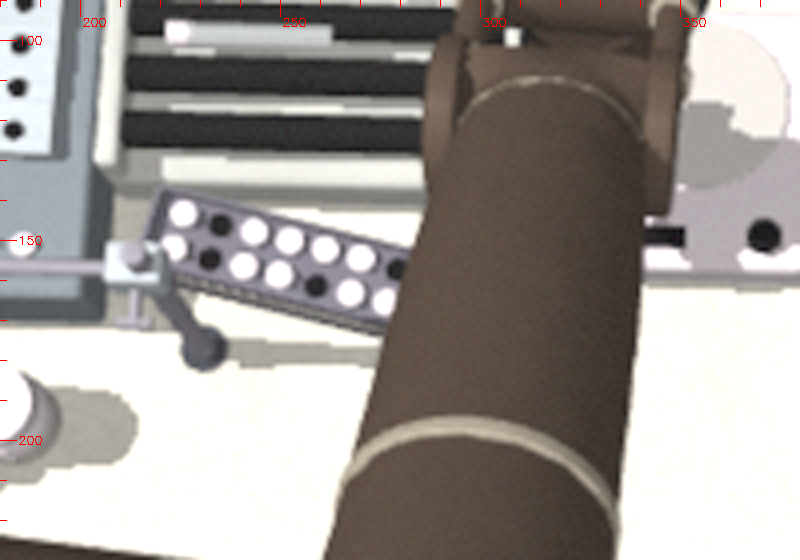

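Call:
jog_arm:
  increments:
    - [[-0.1,0,-0.6,0,0,0,0],[0,-0.5,-0.2,-0.2,0.4,0,0],[0,-0.9,0,0,0,0,0],[0,-0.9,0,0,0,0,0],[0,-0.5,0,0,0,0,0],[0,0,0,0,0,0,0]]

```text
t: 13.32
ee_pos: [0.5205, -0.0568, 0.1056]
ee_rot: [-0.009, 0.703, 0.711, -0.002]
contact_force: [0.0, 0.6, 0.5]
finger_gap: -0.0001
```

```bash
python3 -c "
from h import *
aim([.550,.015,.018],90)
p=rack('top','t8.png',.63,.10);zoom(p,180,90,380,230,4,'zt9.png')"
```

```text
t 13.32 p [ 0.5205 -0.0568  0.1056] yawx 90.7 tilt 1.01 F [0.0274 0.5769 0.5286] gap -7.042767873470786e-05 j [-0.1956  0.285   1.9517  0.0078  0.9214 -0.2127]
units [1.18 0.53 1.46] turn [-0.14 -0.09  0.12]
cand area 2567 centre [661.4 133.6] sides [np.float32(131.0), np.float32(258.6)] yaw -3.1
```

View pics/zt9.png

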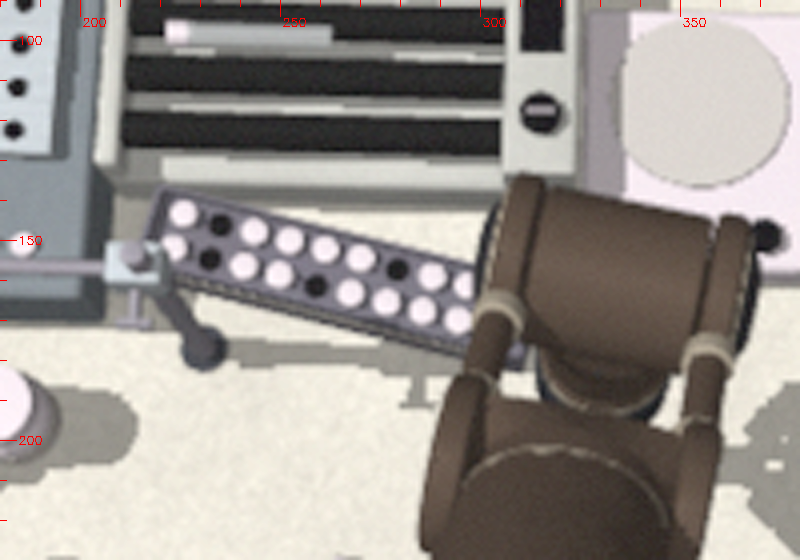

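Call:
jog_arm:
  increments:
    - [[0.6,0.15,0,-0.1,-0.1,0,0],[0.55,0.15,0,0,0,0,0],[0,0,0.5,0,0,0,0],[0,0,0.5,0,0,0,0],[0,0,0.45,0,0,0,0],[0,0,0,0,0,0,0],[0,0.2,0,0,0,0,0],[0,0.2,0,0,0,0,0],[0,0.2,0,0,0,0,0],[0,0.2,0,0,0,0,0],[0,0,0,0,0,0,0]]

```text
t: 14.75
ee_pos: [0.6064, 0.0208, 0.0228]
ee_rot: [0.005, 0.703, 0.711, 0.007]
contact_force: [0.1, -0.4, -0.6]
finger_gap: -0.0002
```

```bash
python3 -c "
from h import *
aim([.62,.015,.018],90)
p=rack('top','t9.png',.63,.10);zoom(p,180,90,380,230,4,'zt10.png')"
```

```text
t 14.75 p [0.6064 0.0208 0.0228] yawx 90.6 tilt 0.97 F [ 0.0606 -0.4112 -0.6371] gap -0.0002160285222375378 j [-0.0393  0.5314  1.8011  0.0049  0.7925 -0.054 ]
units [-0.1   0.22  0.08] turn [ 0.16 -0.03  0.11]
cand area 494 centre [711.3 191. ] sides [np.float32(27.8), np.float32(138.7)] yaw -1.15
cand area 869 centre [659.5 183.8] sides [np.float32(59.6), np.float32(131.0)] yaw -3.88
```

View pics/zt10.png

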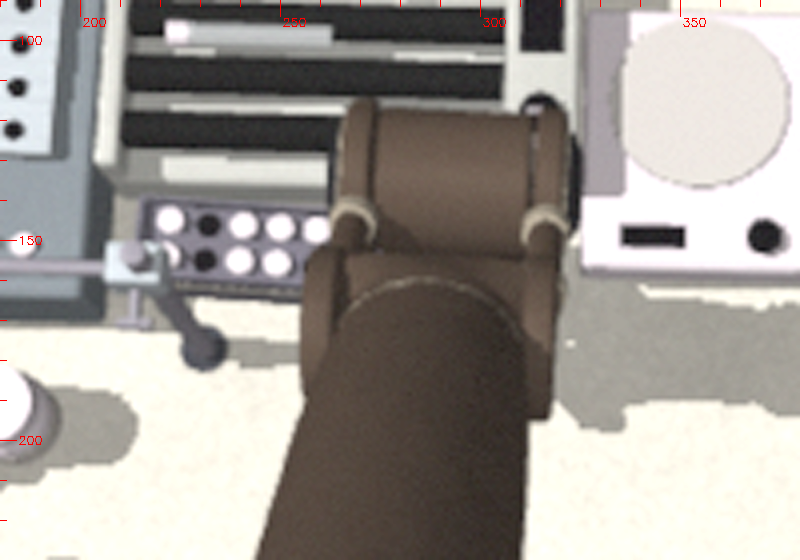

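Call:
jog_arm:
  increments:
    - [[0,0.12,0,0.1,0,0,0],[0,0,0,0,0,0,0],[0,-0.3,0,0,0,0,0],[0,-0.3,0,0,0,0,0],[0.5,0,0,0,0,0,0],[0.6,0,0,0,0,0,0],[0,0.2,0.05,0,0,0,0],[0,0.2,0,0,0,0,0],[0,0.15,0,0,0,0,0],[0,0.1,0,0,0,0,0]]

```text
t: 16.05
ee_pos: [0.6179, 0.0869, 0.0218]
ee_rot: [0.001, 0.704, 0.71, 0.004]
contact_force: [-8.6, 0.7, 7.3]
finger_gap: -0.0002
```

```bash
python3 -c "
from h import *
aim([.625,.09,.018],90)
p=rack('top','t10.png',.65,.13);zoom(p,180,90,380,230,4,'zt11.png')
p=rack('scene','s10.png',.65,.13);zoom(p,300,180,480,330,4,'zs11.png')"
```

```text
t 16.05 p [0.6179 0.0869 0.0218] yawx 90.5 tilt 0.44 F [-8.6253  0.6643  7.2943] gap -0.00021724415803306982 j [0.0686 0.5625 1.7508 0.0037 0.821  0.058 ]
units [0.05 0.12 0.06] turn [ 0.07 -0.03  0.08]
cand area 474 centre [657.5  11.6] sides [np.float32(62.2), np.float32(56.2)] yaw 0.24
cand area 1824 centre [664.3 114.9] sides [np.float32(63.9), np.float32(270.6)] yaw -0.85
```

View pics/zt11.png

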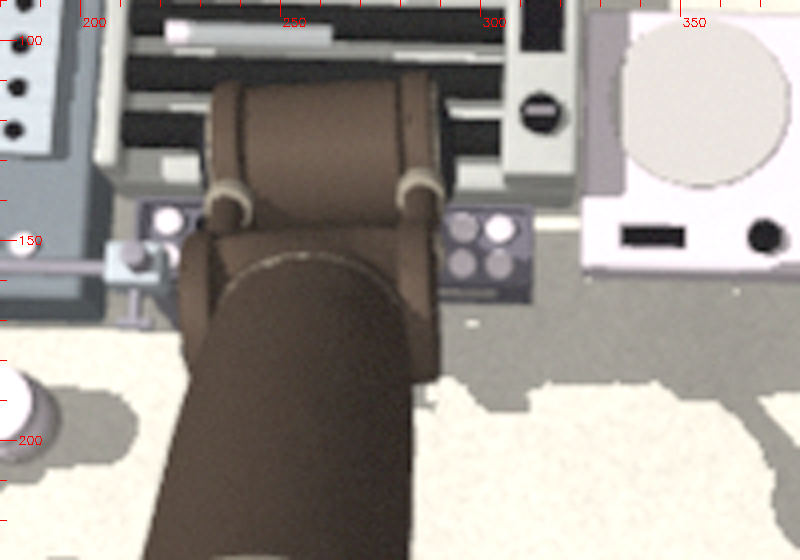

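View pics/zs11.png

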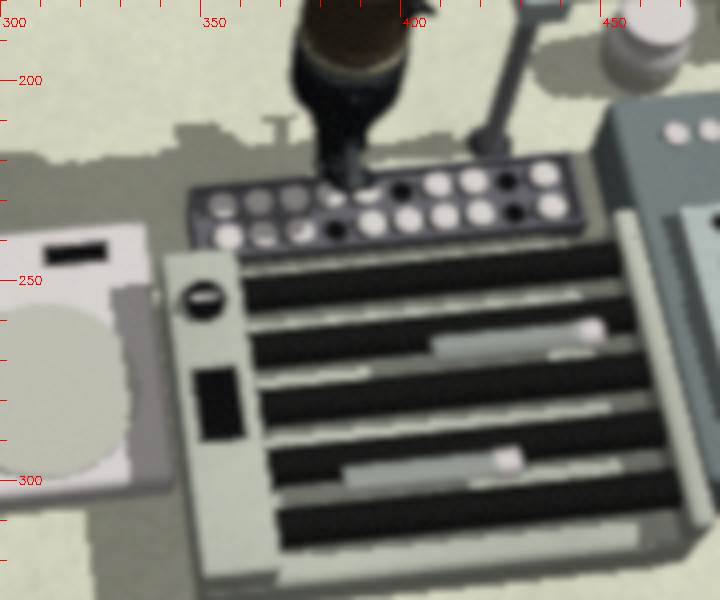

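Call:
jog_arm:
  increments:
    - [[0,0.1,0,0,0,0,0],[0,0.1,0,0,0,0,0],[0,0.1,0,0,0,0,0]]

```text
t: 16.52
ee_pos: [0.625, 0.0856, 0.0205]
ee_rot: [-0.008, 0.705, 0.709, -0.006]
contact_force: [-14.4, 0.9, 11.7]
finger_gap: 0.0
```

```bash
python3 -c "
from h import *
st()"
```

```text
t 16.52 p [0.625  0.0856 0.0205] yawx 90.3 tilt 1.14 F [-14.3508   0.9267  11.6641] gap 7.1457338293756225e-06 j [0.0651 0.5872 1.712  0.005  0.8619 0.056 ]
```

Call:
jog_arm:
  increments:
    - [[0,-0.4,0,0,0,0,0],[0,-0.8,0,0,0,0,0],[0,-0.8,-0.6,0,0,0,0],[0,-0.8,-0.9,0,0,0,0],[0,-0.8,-0.5,0,0,0,0],[0,0,0,0,0,0,0]]

```text
t: 17.27
ee_pos: [0.417, 0.0818, 0.1395]
ee_rot: [-0.004, 0.707, 0.708, -0.003]
contact_force: [1.6, 0.5, -0.1]
finger_gap: 0.0
```

```bash
python3 -c "
from h import *
st()
p=rack('top','t11.png',.65,.13);zoom(p,180,90,380,230,4,'zt12.png')
p=rack('scene','s11.png',.65,.13);zoom(p,300,180,480,330,4,'zs12.png')"
```

```text
t 17.27 p [0.417  0.0818 0.1395] yawx 90.1 tilt 0.59 F [ 1.5583  0.4725 -0.1265] gap 1.170177593164469e-05 j [0.0884 0.0441 2.1551 0.0044 0.9521 0.0842]
cand area 2889 centre [681.2 112.4] sides [np.float32(301.5), np.float32(87.8)] yaw 0.23
cand area 1893 centre [671.9 114.3] sides [np.float32(270.9), np.float32(67.8)] yaw 0.1
```

View pics/zt12.png

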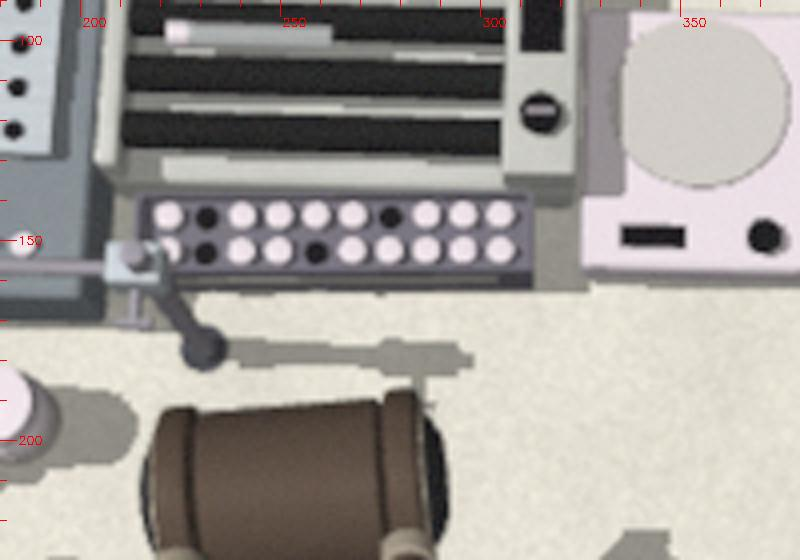

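View pics/zs12.png

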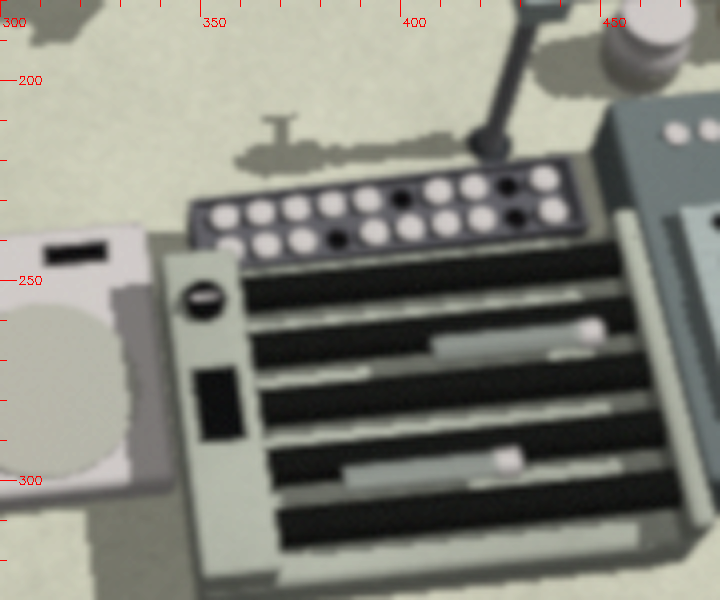

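Run:
```python
from h import *
p=cv2.imread("pics/t11.png");c=calibration("top")
def ln(pts,z):
    r=ray(c,pts,z);f=np.polyfit(r[:,1],r[:,0],1);return -f[0],np.std(r[:,0]-np.polyval(f,r[:,1])),np.polyval(f,.11)
# white caps
w=((p.min(2)>120)*255).astype(np.uint8);w[:139]=0;w[158:]=0;w[:,:212]=0;w[:,312:]=0
n,L,S,C=cv2.connectedComponentsWithStats(w)
C=C[1:][(S[1:,4]>15)&(S[1:,4]<80)];print(C.round(1).tolist())
for lo,hi in((140,148),(148,158)):
    q=C[(C[:,1]>lo)&(C[:,1]<hi)];print("caps",len(q),ln(q,.05))
g=p.astype(float).sum(2)
def edges(us,v0,v1,sign):
    o=[]
    for u in us:
        d=sign*np.diff(g[v0:v1,u]);k=int(np.argmax(d));a=np.clip(d[max(0,k-1):k+2],0,None);i=np.arange(max(0,k-1),max(0,k-1)+len(a));o.append((u,v0+(a*i).sum()/a.sum()+.5))
    return np.array(o)
for nm,us,v0,v1,s,z in (("roller1 low",range(240,300,2),125,132,1,.08),("roller2 low",range(215,300,2),110,117,1,.08),("roller2 top",range(215,300,2),100,108,-1,.08),("stir front",range(328,378,2),153,161,-1,.044),("rack front low",range(220,310,2),154,160,-1,.05),("rack back",range(220,310,2),135,142,-1,.05),("heater front",range(130,198,2),159,168,-1,.091)):
    e=edges(us,v0,v1,s);print(nm,ln(e,z),e[0],e[-1])
zoom(p,205,125,325,170,6,"zt13.png")
```

```text
[[221.5, 143.5], [240.1, 143.5], [249.4, 143.4], [258.4, 143.4], [267.5, 143.3], [286.2, 143.2], [295.4, 143.2], [304.4, 143.3], [239.6, 152.2], [249.0, 152.1], [267.4, 152.0], [276.8, 152.0], [286.0, 151.7], [295.3, 151.8], [304.5, 151.8]]
caps 8 (np.float64(0.008170033453272104), np.float64(0.00013569739021425975), np.float64(0.6785973610988846))
caps 7 (np.float64(0.011705834637336023), np.float64(0.00017120218632742099), np.float64(0.6541299133990768))
roller1 low (np.float64(-0.025404644077219124), np.float64(0.0018585472738960574), np.float64(0.7109040974240833)) [240.     127.3978] [298.     128.6443]
roller2 low (np.float64(-0.017242104468351203), np.float64(0.0012793044939993531), np.float64(0.7513392785002575)) [215.     112.6713] [299.     114.6534]
roller2 top (np.float64(-0.021356678812706125), np.float64(0.00038025636744025106), np.float64(0.7784680769504371)) [215.     103.1145] [299.     105.2286]
stir front (np.float64(-0.026643756866878702), np.float64(0.00046275628943795894), np.float64(0.6492103075728478)) [328.     155.8483] [376.    157.519]
rack front low (np.float64(0.01808579692056505), np.float64(0.0030422144267908315), np.float64(0.6431196170087834)) [220.     156.5714] [308.    157.445]
rack back (np.float64(-0.014338804419063916), np.float64(0.0014809414237245979), np.float64(0.6982506479821204)) [220.  138.5] [308.     138.1957]
heater front (np.float64(-0.019866577003085237), np.float64(0.0002350428457504538), np.float64(0.6051805810505588)) [130.     162.5238] [196.     163.8488]
```

View pics/zt13.png

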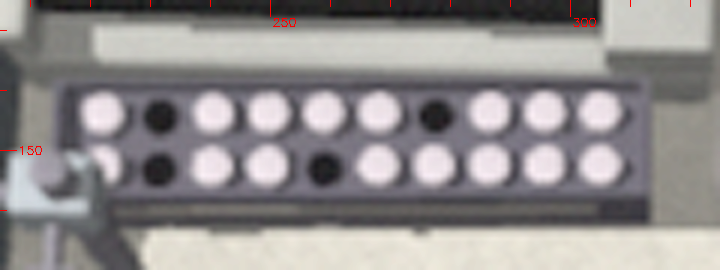

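Call:
jog_arm:
  increments:
    - [[0.3,0.3,0.4,0,0,0,0],[0.35,0.6,0.6,0,0,0,0],[0,0.8,0.6,0,0,0,0],[0,0.8,0.3,0,0,0,0],[0,0.4,0,0,0,0,0],[0,0.2,0,0,0,0,0],[0,0,0,0,0,0,0]]

```text
t: 18.25
ee_pos: [0.6179, 0.1207, 0.009]
ee_rot: [-0.004, 0.708, 0.706, -0.003]
contact_force: [-1.0, -0.2, -0.2]
finger_gap: -0.0002
```

```bash
python3 -c "
from h import *
aim([.63,.12,.022],90)"
```

```text
t 18.25 p [0.6179 0.1207 0.009 ] yawx 89.9 tilt 0.56 F [-1.0279 -0.2027 -0.2247] gap -0.0002275096447550441 j [0.1221 0.5983 1.7244 0.0045 0.8281 0.1213]
units [-0.01  0.2  -0.22] turn [-0.09 -0.02 -0.02]
```

Call:
jog_arm:
  increments:
    - [[0,0,-0.2,0,0,0,0],[0,0.1,0,0,0,0,0],[0,0.12,0,0,0,0,0],[0,0.15,0,0,0,0,0],[0,0.15,0,0,0,0,0]]

```text
t: 18.88
ee_pos: [0.6277, 0.1211, 0.0214]
ee_rot: [-0.021, 0.708, 0.706, -0.021]
contact_force: [-24.4, -1.0, 22.5]
finger_gap: -0.0001
```

```bash
python3 -c "
from h import *
aim([.63,.12,.022],90)"
```

```text
t 18.88 p [0.6277 0.1211 0.0214] yawx 89.9 tilt 3.41 F [-24.4202  -1.0339  22.4861] gap -0.00012475290667570663 j [0.1191 0.618  1.6579 0.0087 0.9248 0.1157]
units [-0.02  0.04 -0.01] turn [-0.57  0.   -0.02]
```

Call:
jog_arm:
  increments:
    - [[0,-0.4,0,-0.5,0,0,0],[0,-0.8,0,0,0,0,0],[0,-0.8,-0.6,0,0,0,0],[0,-0.8,-0.9,0,0,0,0],[0,-0.8,-0.5,0,0,0,0],[0,0,0,0,0,0,0]]

```text
t: 19.62
ee_pos: [0.4169, 0.1219, 0.1409]
ee_rot: [0.001, 0.707, 0.707, 0.001]
contact_force: [1.3, 0.1, -0.5]
finger_gap: -0.0001
```

```bash
cat > yaw.py <<'E'
from h import *
import sys
nm=sys.argv[1]
st();p,d,c,X,u,v=look("top",nm)
w=((p.min(2)>120)*255).astype(np.uint8);w[:137]=0;w[158:]=0;w[:,:212]=0;w[:,312:]=0
n,L,S,C=cv2.connectedComponentsWithStats(w)
C=C[1:][(S[1:,4]>15)&(S[1:,4]<80)]
for lo,hi in((139,147),(147.5,158)):
    q=C[(C[:,1]>lo)&(C[:,1]<hi)];r=ray(c,q,.05);f=np.polyfit(r[:,1],r[:,0],1);print("caps",len(q),"yaw",-f[0],"x at .11",np.polyval(f,.11),"y",r[:,1].min(),r[:,1].max())
zoom(p,205,120,325,170,6,"z"+nm)
p,d=get_image("scene");cv2.imwrite("pics/s_"+nm,p)
E
python3 yaw.py t12.png
```

```text
t 19.62 p [0.4169 0.1219 0.1409] yawx 89.9 tilt 0.2 F [ 1.2756  0.1207 -0.537 ] gap -6.831160198286527e-05 j [ 0.1842  0.0524  2.1426 -0.0002  0.943   0.1852]
caps 8 yaw -0.018198871739637665 x at .11 0.6824746546383397 y 0.003408951514902319 0.22733038845878284
caps 8 yaw -0.0204071419224617 x at .11 0.6575427547636036 y 0.0037867681640620897 0.22810273367980843
```

View pics/zt12.png

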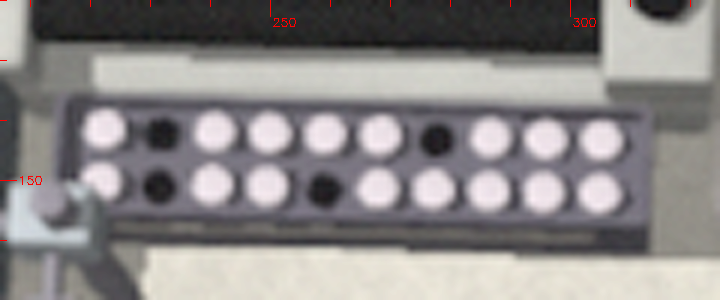

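View pics/s_t12.png

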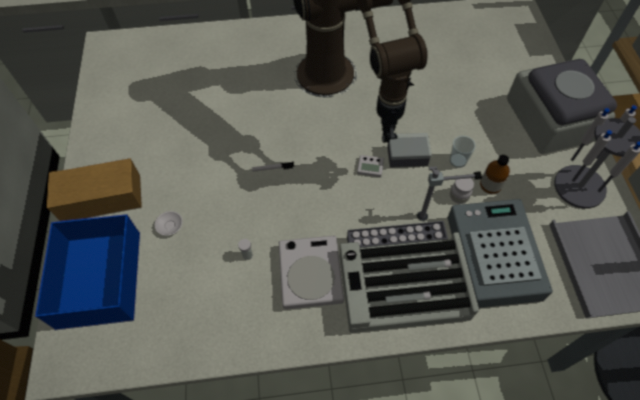

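```bash
python3 -c "
from cell import *
print(close_job())"
```

```text
the job is handed in; nothing more can be done
None
```

The rack is in its bay with its long side flush against the mixer. I handed the job in at about 20 s of the 69 s allowed.

**What I did:**
- I pushed end a round to a slant of about 15° to the mixer.
- I slid the rack lengthways behind the support rod, pushing two fingertips against its end b face only.
- I swung end b in from the robot side, then pressed near the middle until the rack was flush.

**Last checks, from the images and force readings:**
- **Angle:** the rack's yaw was −0.019 rad, against about −0.021 rad for the mixer.
- **Position:** the rack's centre was at x ≈ 0.670 m. That puts its back side at about 0.698 m, where I measured the mixer face (0.697 to 0.70 m). Its centre was about 5 mm along y from the mixer's middle.
- **Slant behind the rod:** after the lengthways slide, end a was about 30 mm from the mixer face, past the rod, with the rack still about 0.2 rad off parallel. This position was worked out from how far the tool had moved, as the arm hid part of the rack.
- **Arm and other objects:** the arm was clear of everything, and the other things on the bench looked unmoved by eye. I did not measure them.

**What went wrong on the way:**
- The first flush push left the rack about 0.03 rad out of parallel, with end a still off the mixer. A second push, reaching about 24 N sideways, fixed that.
- A sign mistake sent the tool low over the stirrer for one move. The force readings showed no contact.
- The two cameras' edge readings differed by up to about 10 mm in x. I relied on depth and the given sizes to settle the positions.

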